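# Hold the pink mould on the wax injector's sprung nozzle

## Robot

A 6-joint arm with a two-finger parallel gripper is mounted at the origin on the work surface. World frame = base frame: x ahead of the robot, y to its left, z up, the work surface at z = 0. Lengths are in m, angles in rad, forces in N, time in s.
With the tool pointing down it reaches from about 0.425 to 0.95 m from the base axis. Payload 3.5 kg.
Tool frame: the origin (TCP) lies on the centre line of the jaws, within the pads' length; the fingertips stand 11 mm ahead of it and the grasp point (between the pads) lies 8 mm behind it; z points along the fingers, y is the line along which they close (so a half turn about z gives the same grasp; the last joint's range is limited). The gripper opens to 85 mm and grips with 20 to 120 N. Pads are 22 mm wide; open, the fingers measure 114 mm over their backs; the gripper's body (76 mm by 85 mm) begins 54 mm behind the grasp point. The pads swing forward as they close: fully open they stand 13 mm farther back than shut.
Start: joints at [-1.35, 0.286, 1.577, -0, 1.279, -0.15], TCP at [0.245, -0.629, 0.242] pointing down, gripper open.
Joint ranges: [-2.77, 2.77], [-0.9, 2.22], [0.21, 2.48], [-1.53, 4.67], [0.24, 2.81], [-2.84, 2.84]. Speed limits (rad/s): [2.79, 2.79, 3.14, 3.14, 3.14, 3.14].

## Interface

Orientations are given as a unit quaternion [x, y, z, w].
In Python, from plant import ctrl gives the robot as it stands.
- The arm moves only by the tool step_arm, never from a script. Its argument "motion" is a list of rows, each an object with "offset": the shift along the tool's x, y, z in m, a list of three; "twist": the turn about the tool's z in degrees. A call has 1 to 12 rows; each row is the pose to reach, as a shift and turn from the pose commanded when the call began, along the tool's axes at that moment; what a row does not reach only later rows make up. A row lasts 1/10 s, in which the tool goes at most 50 mm and 8.59 degrees, less where a joint would pass 70% of its speed; a pose out of reach is approached as far as the arm can. A call with a gripper value outside its range is refused whole. "gripper" is the finger opening in m, from 0 to 0.0854, set as the call begins (left out, the last holds). The fingers move at their own pace and stop on an object; "grip_force" is the grip in N (left out, the last holds). Time passes only in rows, so rows that repeat a pose let the fingers close. It gives the time, the measured TCP pose, the force, the opening and the grip force at its end, in the units of the state.
- ctrl.get_state(): the state, without advancing time (a new reading comes with each control period).
- ctrl.read_camera(name): name is "side" or "top" or "wrist"; returns the picture (420x560x3 uint8, blue, green, red); there is no depth.
- ctrl.calibration(name): a dict with "fx", "fy", "cx", "cy" (pixels), "k1" (the pictures are not rectified: a ray, as slopes to the right and down, at radius r is drawn at 1 + k1 r^2 times it, then the intrinsics apply), "cam_to_world" (4x4, takes a point from camera to world coordinates). Camera axes: x right, y up, looking along -z (the intrinsics and any distortion apply to the point x, -y, -z); pixel columns grow to the right and rows downward; lengths in m; the calibration is good to about 2 mm. A picture is of the moment at which its call begins: read the wrist's pose just before it. calibration takes no time and is no camera call; for the wrist camera it gives the pose at the moment of the call.
- ctrl.sign_off(): hands the job in; it is judged then, once.
The state is a dict: "time": time; "qpos": joint angles; "dq": joint speeds; "joint_efforts": joint torques, N m; "eef_pos": TCP position; "tcp_rot": TCP orientation; "contact_force": force on the tool from outside, world axes, zero at the start; "wrist_torque": the same for the moment, N m; "opening": opening from 0.0 (shut) to 1.0 (fully open); "finger_force": force on a finger pad.
Only numpy, scipy, OpenCV 4.12 (cv2) and the standard library are available. Lean on these libraries where they do the work, as an engineer would, in place of code of your own. Each camera call takes 0.05 s, during which the arm holds its last target. There are 200 camera calls.

## Task

Pick up the mould with the pink rubber, bring its sprue hole level and straight onto the wax injector's nozzle and press the mould in until the sprung nozzle is fully home against its stop, firmly but without ramming it. Keep it pressed fully home in mid-air for a slow count of three and finish while still holding it there: the mould stays in the grip, pressed on the nozzle. Leave the other moulds and everything else on the bench where they are.

Things in the scene. Friction and masses are not known exactly. Their poses are not given: they have to be found in the camera images.
- mould_pink: the mould to use, lying flat: 73 mm long (x), 48 mm wide (y), 40 mm high (z), about 240 g; pink rubber 28 mm thick between two 6 mm aluminium plates, screwed together as one rigid piece. Origin: centre of its underside. The sprue hole is in the middle of its +x end face, 20 mm above the underside; a pink band across the top plate marks this end.
- mould_pink_sprue (a point): centre of the sprue hole's mouth, in the pink mould's +x end face, 20 mm above its underside. The hole is a funnel 17 mm wide at the mouth that narrows within 3 mm to a bore 11 mm wide; its floor is 7 mm below the mouth. Its axes are those of the mould.
- mould_pink_seat (a point): centre of the floor of the pink mould's sprue hole, 7 mm behind the mouth, where the nozzle tip seats.
- injector: wax injector, fixed: blue base 190 mm square, steel tank 170 mm across, lid 184 mm across at 240 mm, gauge and pump up to 320 mm. Origin: on the bench under the tank's axis. The nozzle points level along its -x, 110 mm above the bench; valve block and gland (48 mm across) reach 137 mm from the origin; drip tray 12 mm high below. A mould rightly on the nozzle has x parallel to the injector's x, same way.
- nozzle_tip (a point): tip of the brass nozzle, a slim cone 8 mm across near the tip and 14 mm at its root, 20 mm long, in front of a flange 24 mm across. 171 mm from the injector's origin along its -x when free, 110 mm above the bench; moves with the nozzle. Its axes are those of the injector.
- nozzle (a joint): how far the sprung nozzle is pressed in along the injector's +x, in m: 0 free, 0.010 fully home against the hard stop. The spring pushes back with about 4 N at the start and 12 N fully home; beyond that the stop is rigid. A steady push of 15 to 20 N holds it there; it springs out again as soon as the push eases.
- mould_blue: another mould of the same shape and size, with blue rubber, lying flat on the bench; leave it.
- mould_ochre: another mould of the same shape and size, with ochre yellow rubber, lying flat on the bench; leave it.
- wax_jar: closed jar of blue wax with a steel lid, 64 mm across, 85 mm high, standing on the bench. Origin: centre of its underside.
- wax_tree: green wax tree with small rings, standing on a round rubber base 80 mm across, 120 mm high in all. Origin: centre of its underside.
- bench_block: steel block 65 mm square on a rubber pad 75 mm square, 28 mm high in all. Origin: centre of its underside.
- talc_brush: brush 170 mm long, lying on the bench on the robot's side.
- hammer: hammer 220 mm long, lying on the bench on the robot's right.

How it is judged:
By the outcome, as a careful person would: the job done as asked, in the order asked, and still so for the second after the job is handed in, while the arm keeps its last pose, push and grip.
It also fails if it takes over 58 s, if anything falls off the work surface, if the arm or the gripper's body presses on something with over 40 N, if the wrist force passes 120 N, or if a joint passes its speed limit or range.

## Working session

There is one attempt and no reset: what is moved stays moved. The work goes in short steps, Python scripts to look and compute and a tool call to move; the robot and the scene stay as the last step left them, time stands still between calls to the robot, and variables do not carry over. Pictures are saved under pics/ and viewed, at most 10 in all, crops included, and the job is handed in when it is done.

Besides the shell and the picture viewer there is one more tool, called in YAML: its name, and indented under it one key for each argument. step_arm: Moves the arm, as the interface text tells. Its arguments: {"type":"object","properties":{"motion":{"type":"array"},"gripper":{"type":"number"},"grip_force":{"type":"number"}},"required":["motion"]}

```bash
mkdir -p pics; cat > h.py <<'E'
import numpy as np, cv2
from plant import ctrl
def ray(c,px):
    px=np.array(px,float).reshape(-1,2)
    d=np.c_[(px[:,0]-c['cx'])/c['fx'],(px[:,1]-c['cy'])/c['fy']]
    u=d.copy()
    for _ in range(20): u=d/(1+c['k1']*(u**2).sum(1,keepdims=True))
    T=np.array(c['cam_to_world']); v=np.c_[u[:,0],-u[:,1],-np.ones(len(u))]@T[:3,:3].T
    return T[:3,3],v
def onplane(c,px,z):
    o,v=ray(c,px); return o+v*((z-o[2])/v[:,2])[:,None]
def proj(c,P):
    T=np.array(c['cam_to_world']); q=(np.array(P,float).reshape(-1,3)-T[:3,3])@T[:3,:3]
    u=np.c_[q[:,0]/-q[:,2],q[:,1]/q[:,2]]
    u=u*(1+c['k1']*(u**2).sum(1,keepdims=True)); return np.c_[u[:,0]*c['fx']+c['cx'],u[:,1]*c['fy']+c['cy']]
E
python3 - <<'E'
from h import *
for n in ("top","side"):
    cv2.imwrite(f'pics/{n}0.png',ctrl.read_camera(n)); c=ctrl.calibration(n); print(n,c)
print(ctrl.get_state())
E
```

```text
top {'fx': 389.35589229021025, 'fy': 389.35589229021025, 'cx': 285.9007662479719, 'cy': 201.83053241631754, 'k1': -0.021167777686852865, 'cam_to_world': array([[-0.02064997,  0.98793926, -0.15345879,  0.37370624],
       [-0.99977659, -0.02109775, -0.00128986, -0.01302273],
       [-0.00451194,  0.15339787,  0.98815421,  1.01436888],
       [ 0.        ,  0.        ,  0.        ,  1.        ]])}
side {'fx': 520.7241865261637, 'fy': 520.7241865261637, 'cx': 276.9272559918252, 'cy': 203.07841640136422, 'k1': -0.17967246076342572, 'cam_to_world': array([[-0.95450359,  0.22192098, -0.19918328,  0.24183299],
       [-0.29787947, -0.67864826,  0.67134519,  1.04023073],
       [ 0.0138102 ,  0.700134  ,  0.7138779 ,  1.20268097],
       [ 0.        ,  0.        ,  0.        ,  1.        ]])}
{'time': 0.1, 'qpos': array([-1.34999861e+00,  2.87107185e-01,  1.57801628e+00, -1.04501144e-05,
        1.27857478e+00, -1.50013169e-01]), 'dq': array([ 0.00012426, -0.00055487, -0.00472719,  0.00060515,  0.00068445,
        0.00077335]), 'joint_efforts': array([ 1.98709909e-03, -4.07292581e+01, -2.93698668e+01, -7.40368500e-05,
        3.40784522e-03,  7.15481946e-06]), 'eef_pos': array([ 0.244494  , -0.62856515,  0.24107314]), 'tcp_rot': array([ 9.82860767e-01,  1.84346424e-01, -4.22519863e-05, -1.05196239e-03]), 'contact_force': array([ 0.15915064,  0.01059066, -0.35837892]), 'wrist_torque': array([ 0.01688949, -0.04833419,  0.10232863]), 'finger_force': 0.0, 'opening': 1.007224611827277}
```

View pics/top0.png

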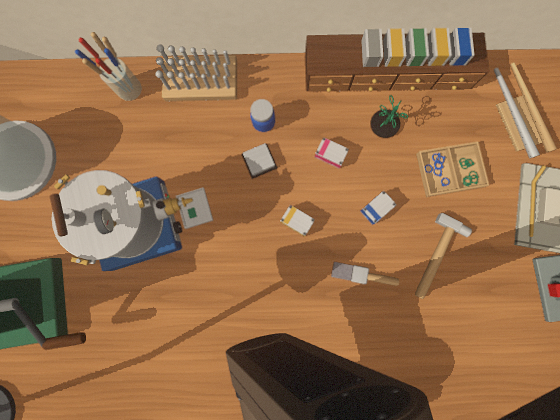

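View pics/side0.png

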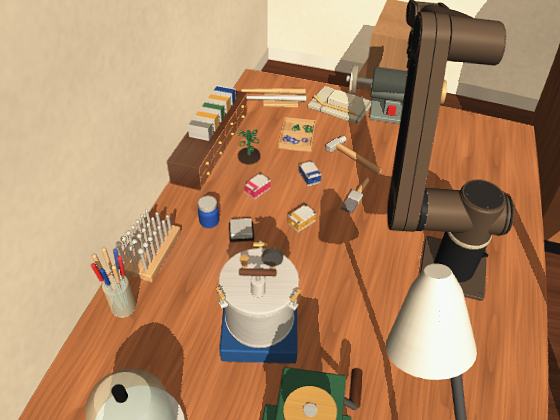

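The top view shows the pink mould at (332,152) with its band at its left end. The injector is at left, with its nozzle near (185,205) pointing right (world -y). Next I'll zoom in on both.

```bash
python3 - <<'E'
from h import *
I=cv2.imread('pics/top0.png'); S=cv2.imread('pics/side0.png')
a=cv2.resize(I[130:175,305:360],(440,360),interpolation=cv2.INTER_CUBIC)
b=cv2.resize(I[165:275,90:220],(360,305)[::1],interpolation=cv2.INTER_CUBIC)
b=cv2.copyMakeBorder(b,0,55,0,0,cv2.BORDER_CONSTANT)
cv2.imwrite('pics/z1.png',np.hstack([a,b]))
c=ctrl.calibration('top')
hsv=cv2.cvtColor(I,cv2.COLOR_BGR2HSV)
# blue base
m=cv2.inRange(hsv,(100,120,40),(125,255,255)); m[:,:90]=0;m[:,190:]=0;m[:165]=0;m[275:]=0
ys,xs=np.nonzero(m);h=cv2.convexHull(np.c_[xs,ys].astype(np.int32))
ap=cv2.approxPolyDP(h,4,True)[:,0];print('base px',ap.tolist())
E
```

```text
base px [[103, 270], [100, 260], [133, 184], [155, 178], [174, 248]]
```

View pics/z1.png

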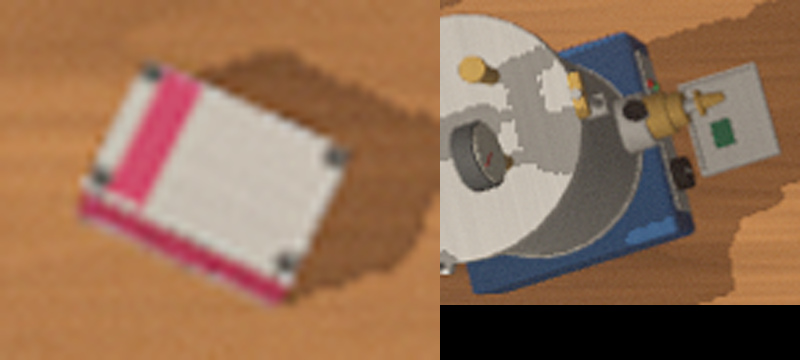

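The zoom shows the top plate's corners at about (323.2,137.8), (348.7,148.4), (341,165.2) and (315.2,153.2) in full-picture pixels, with the band at the left end. The nozzle tip is near (193,200).

```bash
python3 - <<'E'
from h import *
from scipy.spatial.transform import Rotation as R
c=ctrl.calibration('top')
P=onplane(c,[(323.2,137.8),(348.7,148.4),(341,165.2),(315.2,153.2)],.04);print(P)
m=P.mean(0);dx=(P[0]+P[3]-P[1]-P[2])/2;dy=(P[0]+P[1]-P[2]-P[3])/2  # 
print('centre',m,'len',np.hypot(*dx[:2]),np.hypot(*dy[:2]),'yaw',np.degrees(np.arctan2(dx[1],dx[0])),'yaw from dy',np.degrees(np.arctan2(dy[1],dy[0])))
t=onplane(c,[(192.9,200)],.11);print('tip',t)
e=onplane(c,[(155,178),(174,248)],.04);d=e[0]-e[1];print('edge',e,np.hypot(*d[:2]),'inj yaw',np.degrees(np.arctan2(d[1],d[0]))+90)
s=ctrl.get_state();Rm=R.from_quat(s['tcp_rot']).as_matrix();print(Rm)
cw=ctrl.calibration('wrist');print(cw['fx'],cw['k1'],'cam in tool',Rm.T@(cw['cam_to_world'][:3,3]-s['eef_pos']),'\n',Rm.T@cw['cam_to_world'][:3,:3])
E
```

```text
[[ 0.69137465 -0.11217684  0.04      ]
 [ 0.66146966 -0.17714277  0.04      ]
 [ 0.61724712 -0.15529016  0.04      ]
 [ 0.65049215 -0.09003538  0.04      ]]
centre [ 0.65514589 -0.13366129  0.04      ] len 0.07236255817616319 0.047901845025399514 yaw 64.12912036301562 yaw from dy -27.336183486053397
tip [[0.52320152 0.20728989 0.11      ]]
edge [[0.59409702 0.32294925 0.04      ]
 [0.41443802 0.26978661 0.04      ]] 0.18735960160413892 inj yaw 106.48393608506134
[[ 9.32032789e-01  3.62373646e-01 -4.70906648e-04]
 [ 3.62373823e-01 -9.32030579e-01  2.05228712e-03]
 [ 3.04795369e-04 -2.08344313e-03 -9.99997783e-01]]
308.34998641324603 -0.05730905358906297 cam in tool [ 0.07535717 -0.00015316 -0.13248755] 
 [[-7.51321644e-04  9.56735751e-01  2.90957279e-01]
 [ 9.99999548e-01  8.88266501e-04 -3.38589271e-04]
 [-5.82388065e-04  2.90956894e-01 -9.56735986e-01]]
```

step_arm:
  motion:
    - {"offset": [0.009, -0.005, 0]}
    - {"offset": [0.03, -0.016, 0]}
    - {"offset": [0.065, -0.035, 0]}
    - {"offset": [0.105, -0.057, 0.01]}
    - {"offset": [0.145, -0.079, 0.02]}
    - {"offset": [0.185, -0.101, 0.03]}
    - {"offset": [0.225, -0.123, 0.04]}
    - {"offset": [0.265, -0.145, 0.05]}
    - {"offset": [0.305, -0.167, 0.06]}
    - {"offset": [0.345, -0.189, 0.06]}
    - {"offset": [0.385, -0.211, 0.06]}
    - {"offset": [0.42, -0.231, 0.06]}
  gripper: 0.085

```text
invalid input at $.motion[0]: expected keys offset, twist
```

step_arm:
  motion:
    - {"offset": [0.03, -0.017, 0], "twist": -3}
    - {"offset": [0.06, -0.033, 0], "twist": -9}
    - {"offset": [0.09, -0.05, 0], "twist": -16}
    - {"offset": [0.112, -0.062, 0], "twist": -23}
    - {"offset": [0.127, -0.07, 0], "twist": -30}
    - {"offset": [0.133, -0.074, 0.01], "twist": -36}
    - {"offset": [0.133, -0.074, 0.015], "twist": -40}
    - {"offset": [0.133, -0.074, 0.02], "twist": -42}
    - {"offset": [0.133, -0.074, 0.02], "twist": -42}
    - {"offset": [0.133, -0.074, 0.02], "twist": -42}

```text
time: 1.1
eef_pos: [0.3416, -0.5118, 0.2219]
tcp_rot: [0.852, 0.524, 0.0, -0.0]
contact_force: [-0.2, -0.1, 0.2]
opening: 1.001
finger_force: 0.0
```

```bash
python3 - <<'E'
from h import *
from scipy.spatial.transform import Rotation as R
s=ctrl.get_state();c=ctrl.calibration('wrist');I=ctrl.read_camera('wrist');cv2.imwrite('pics/w1.png',I)
Rm=R.from_quat(s['tcp_rot']).as_matrix();print(s['time'],s['eef_pos'],np.degrees(np.arctan2(Rm[1,0],Rm[0,0])),np.degrees(s['qpos']),s['contact_force'])
import pickle;pickle.dump((c,s),open('w1.pkl','wb'))
E
```

```text
1.1 [ 0.34163814 -0.51176187  0.22194387] 63.19533907054842 [-6.57120639e+01  9.97612012e+00  1.00152776e+02  1.46515013e-04
  6.99187357e+01 -3.89074631e+01] [-0.18152379 -0.09772082  0.23039239]
```

View pics/w1.png

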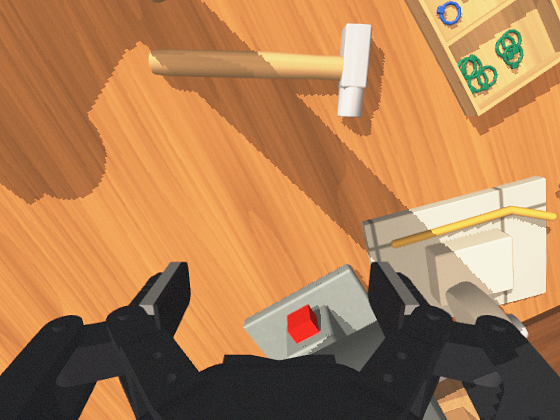

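The first call was refused because every row needs a twist. The second ran, so the wrist view shows the hammer area at (350,60) and not the mould. I'll continue from here.

step_arm:
  motion:
    - {"offset": [0.015, 0.003, 0], "twist": 0}
    - {"offset": [0.045, 0.01, 0], "twist": 0}
    - {"offset": [0.09, 0.02, 0.005], "twist": 0}
    - {"offset": [0.137, 0.032, 0.01], "twist": 0}
    - {"offset": [0.184, 0.043, 0.015], "twist": 0}
    - {"offset": [0.231, 0.054, 0.02], "twist": 0}
    - {"offset": [0.278, 0.065, 0.03], "twist": 0}
    - {"offset": [0.325, 0.076, 0.04], "twist": 0}
    - {"offset": [0.37, 0.086, 0.05], "twist": 0}
    - {"offset": [0.41, 0.096, 0.06], "twist": 0}
    - {"offset": [0.445, 0.104, 0.062], "twist": 0}
    - {"offset": [0.46, 0.108, 0.062], "twist": 0}

```text
time: 2.35
eef_pos: [0.6465, -0.146, 0.1598]
tcp_rot: [0.851, 0.526, 0.0, -0.001]
contact_force: [0.2, -0.2, 0.9]
opening: 1.001
finger_force: 0.0
```

step_arm:
  motion:
    - {"offset": [0.007, 0.001, 0], "twist": 0}
    - {"offset": [0.007, 0.001, 0], "twist": 0}
    - {"offset": [0.007, 0.001, 0], "twist": 0}

```text
time: 2.65
eef_pos: [0.6489, -0.145, 0.1607]
tcp_rot: [0.852, 0.524, -0.0, 0.0]
contact_force: [-0.3, 0.5, -1.0]
opening: 1.004
finger_force: 0.0
```

```bash
python3 - <<'E'
from h import *
from scipy.spatial.transform import Rotation as R
s=ctrl.get_state();c=ctrl.calibration('wrist');I=ctrl.read_camera('wrist');cv2.imwrite('pics/w2.png',I)
Rm=R.from_quat(s['tcp_rot']).as_matrix();print(s['time'],s['eef_pos'],np.degrees(np.arctan2(Rm[1,0],Rm[0,0])),np.degrees(s['qpos']),s['contact_force'])
import pickle;pickle.dump((c,s),open('w2.pkl','wb'))
E
```

```text
2.65 [ 0.64886511 -0.14503544  0.16072553] 63.181612365970345 [-2.13184585e+01  1.92891314e+01  9.55747414e+01 -3.06047173e-02
  6.51163636e+01  5.51279713e+00] [-0.27223726  0.48934132 -1.00716186]
```

View pics/w2.png

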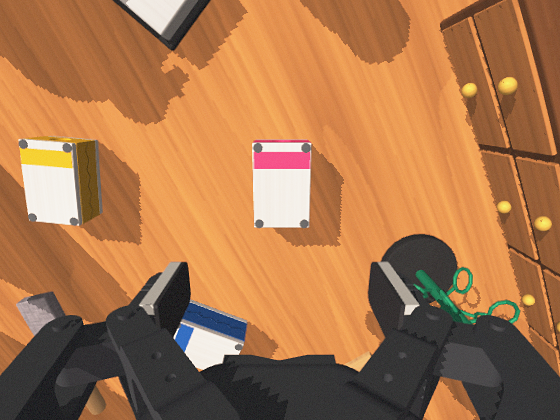

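The wrist view shows the pink mould's top plate at columns 252–311, rows 142–228, almost square to the tool. The ochre mould is at left, and the wax tree stands near the right finger.

```bash
python3 - <<'E'
from h import *
import pickle
from scipy.spatial.transform import Rotation as R
c,s=pickle.load(open('w2.pkl','rb'));I=cv2.imread('pics/w2.png')
hsv=cv2.cvtColor(I,cv2.COLOR_BGR2HSV)
m=cv2.inRange(hsv,(0,0,150),(180,40,255))|cv2.inRange(hsv,(155,100,60),(178,255,255))
k=np.zeros_like(m);k[125:245,235:330]=255;m&=k
m=cv2.morphologyEx(m,cv2.MORPH_CLOSE,np.ones((9,9),np.uint8))
ys,xs=np.nonzero(m);print(xs.min(),xs.max(),ys.min(),ys.max())
cnt=max(cv2.findContours(m,0,1)[0],key=cv2.contourArea)
ap=cv2.approxPolyDP(cv2.convexHull(cnt),5,True)[:,0].astype(float);print(ap.tolist())
Rm=R.from_quat(s['tcp_rot']).as_matrix()
# left/right edge fits
for nm,z in(('top',.04),):
    P=onplane(c,cnt[:,0],z);q=(P-s['eef_pos'])@Rm
    lo,hi=q.min(0),q.max(0);print('tool-frame extent',lo,hi,'centre',(lo+hi)/2,hi-lo)
    r=cv2.minAreaRect((q[:,:2]*1000).astype(np.float32));print(r)
# band top edge rows: pink face visible above top plate?
print([ (y,I[y,280].tolist()) for y in range(136,156)])
E
```

```text
252 310 140 226
[[307.0, 140.0], [308.0, 226.0], [254.0, 226.0], [252.0, 144.0]]
tool-frame extent [-0.01806255 -0.02104815  0.12069333] [0.05574495 0.02658404 0.1207439 ] centre [0.0188412  0.00276795 0.12071862] [7.38074920e-02 4.76321829e-02 5.05755503e-05]
((18.841934204101562, 2.7549400329589844), (73.77938842773438, 47.6414909362793), 0.036023665219545364)
[(136, [89, 159, 238]), (137, [92, 162, 238]), (138, [80, 155, 238]), (139, [134, 157, 219]), (140, [133, 84, 247]), (141, [117, 61, 246]), (142, [138, 139, 200]), (143, [243, 251, 248]), (144, [234, 241, 245]), (145, [232, 239, 245]), (146, [234, 240, 245]), (147, [233, 240, 245]), (148, [233, 240, 245]), (149, [233, 240, 245]), (150, [236, 244, 245]), (151, [225, 231, 245]), (152, [134, 80, 246]), (153, [137, 82, 247]), (154, [138, 84, 246]), (155, [139, 86, 246])]
```

step_arm:
  motion:
    - {"offset": [0.003, 0.002, 0.01], "twist": 0}
    - {"offset": [0.003, 0.002, 0.035], "twist": 0}
    - {"offset": [0.003, 0.002, 0.065], "twist": 0}
    - {"offset": [0.003, 0.002, 0.095], "twist": 0}
    - {"offset": [0.003, 0.002, 0.12], "twist": 0}
    - {"offset": [0.003, 0.002, 0.135], "twist": 0}
    - {"offset": [0.003, 0.002, 0.141], "twist": 0}
    - {"offset": [0.003, 0.002, 0.144], "twist": 0}
    - {"offset": [0.003, 0.002, 0.144], "twist": 0}
    - {"offset": [0.003, 0.002, 0.144], "twist": 0}

```text
time: 3.7
eef_pos: [0.6535, -0.1427, 0.0179]
tcp_rot: [0.852, 0.524, 0.001, 0.001]
contact_force: [-0.0, 0.2, 0.0]
opening: 0.999
finger_force: 0.0
```

step_arm:
  motion:
    - {"offset": [0, 0, 0], "twist": 0}
    - {"offset": [0, 0, 0], "twist": 0}
    - {"offset": [0, 0, 0], "twist": 0}
    - {"offset": [0, 0, 0], "twist": 0}
    - {"offset": [0, 0, 0], "twist": 0}
    - {"offset": [0, 0, 0], "twist": 0}
    - {"offset": [0, 0, 0], "twist": 0}
    - {"offset": [0, 0, 0], "twist": 0}
    - {"offset": [0, 0, 0], "twist": 0}
    - {"offset": [0, 0, 0], "twist": 0}
  gripper: 0.035
  grip_force: 80

```text
time: 4.7
eef_pos: [0.6532, -0.1425, 0.0173]
tcp_rot: [0.852, 0.524, 0.0, 0.001]
contact_force: [0.6, -0.2, 5.3]
opening: 0.548
finger_force: 84.1
```

step_arm:
  motion:
    - {"offset": [0, 0, -0.005], "twist": 0}
    - {"offset": [0, 0, -0.02], "twist": 0}
    - {"offset": [0, 0, -0.045], "twist": 0}
    - {"offset": [0, 0, -0.075], "twist": 0}
    - {"offset": [0, 0, -0.1], "twist": 0}
    - {"offset": [0, 0, -0.118], "twist": 0}
    - {"offset": [0, 0, -0.127], "twist": 0}
    - {"offset": [0, 0, -0.13], "twist": 0}
    - {"offset": [0, 0, -0.13], "twist": 0}

```text
time: 5.6
eef_pos: [0.6519, -0.142, 0.1455]
tcp_rot: [0.852, 0.524, -0.0, -0.001]
contact_force: [-0.4, -0.4, -2.4]
opening: 0.551
finger_force: 83.5
```

step_arm:
  motion:
    - {"offset": [0.004, -0.005, 0], "twist": -1}
    - {"offset": [0.015, -0.017, 0], "twist": -4}
    - {"offset": [0.034, -0.039, 0], "twist": -9}
    - {"offset": [0.057, -0.065, 0], "twist": -15}
    - {"offset": [0.08, -0.092, 0], "twist": -21}
    - {"offset": [0.103, -0.118, 0], "twist": -27}
    - {"offset": [0.126, -0.144, 0], "twist": -32}
    - {"offset": [0.146, -0.167, 0], "twist": -37}
    - {"offset": [0.161, -0.184, 0], "twist": -41}
    - {"offset": [0.17, -0.194, 0], "twist": -43}
    - {"offset": [0.173, -0.197, 0], "twist": -43.3}
    - {"offset": [0.173, -0.197, 0], "twist": -43.3}

```text
time: 6.8
eef_pos: [0.5542, 0.101, 0.1459]
tcp_rot: [0.598, 0.802, -0.0, -0.0]
contact_force: [0.1, -0.1, -2.8]
opening: 0.546
finger_force: 83.5
```

step_arm:
  motion:
    - {"offset": [0, 0, 0], "twist": 0}
    - {"offset": [0, 0, 0], "twist": 0}

```text
time: 7.0
eef_pos: [0.5549, 0.1, 0.1463]
tcp_rot: [0.599, 0.801, -0.0, 0.0]
contact_force: [-0.5, -0.4, -2.6]
opening: 0.552
finger_force: 83.5
```

```bash
python3 - <<'E'
from h import *
from scipy.spatial.transform import Rotation as R
import pickle
s=ctrl.get_state();c=ctrl.calibration('wrist');I=ctrl.read_camera('wrist');cv2.imwrite('pics/w3.png',I)
T=ctrl.read_camera('top');cv2.imwrite('pics/t3.png',T);S=ctrl.read_camera('side');cv2.imwrite('pics/s3.png',S)
Rm=R.from_quat(s['tcp_rot']).as_matrix();print(s['time'],s['eef_pos'],np.degrees(np.arctan2(Rm[1,0],Rm[0,0])),np.degrees(s['qpos']),s['contact_force'],s['opening'])
pickle.dump((c,s),open('w3.pkl','wb'))
E
```

```text
7.0 [0.55489432 0.10002766 0.14631579] 106.45566890565993 [-8.46518005e-02  8.19289376e+00  1.10642885e+02 -1.44424806e-02
  6.11551232e+01 -1.65333547e+01] [-0.49482489 -0.36535218 -2.58050727] 0.5524707178971009
```

View pics/w3.png

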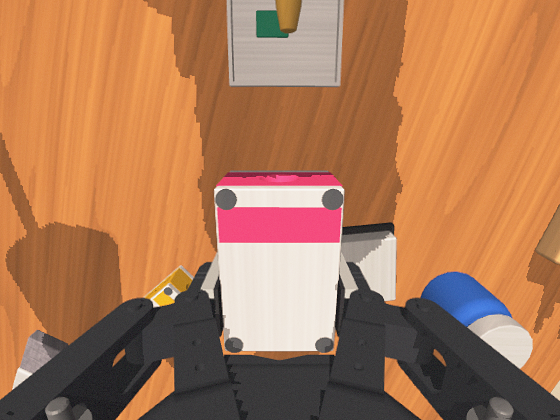

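The wrist view shows the mould held straight, with its top plate at columns 215–343 and rows 186–352. The nozzle tip is at about (288,31) and the drip tray's edges at columns 229 and 341.

```bash
python3 - <<'E'
from h import *
import pickle
from scipy.spatial.transform import Rotation as R
c,s=pickle.load(open('w3.pkl','rb'));I=cv2.imread('pics/w3.png').astype(int)
Rm=R.from_quat(s['tcp_rot']).as_matrix();p=s['eef_pos']
tl=lambda px,z:((onplane(c,px,z)-p)@Rm*1000).round(1)
zt=p[2]+.0027+.02
g=cv2.cvtColor(I.astype(np.uint8),cv2.COLOR_BGR2HSV)
sat=g[:,:,1].astype(int);
# mould plate edges (white: low sat) per row
w=(sat<45)&(g[:,:,2]>150)
L=[];Rr=[]
for y in list(range(247,275,3)):
    xs=np.nonzero(w[y,200:355])[0]+200; L.append((xs.min()-.5,y));Rr.append((xs.max()+.5,y))
print('mould L',tl([L[0],L[-1]],zt).tolist(),'R',tl([Rr[0],Rr[-1]],zt).tolist())
col=[np.nonzero(w[175:205,x])[0].min()+174.5 for x in (245,280,315)];print('front rows',col,tl([(245,col[0]),(280,col[1]),(315,col[2])],zt).tolist())
# nozzle tip: brass = saturated inside tray
b=(sat>110);b[:, :262]=0;b[:,320:]=0;b[60:]=0
hue=g[:,:,0];b&=(hue<30)&(hue>8)
for y in range(0,40,3):
    xs=np.nonzero(b[y])[0]; 
    if len(xs):print(y,xs.min(),xs.max(),tl([((xs.min()+xs.max())/2,y)],.110).tolist())
print('tip row',np.nonzero(b[:,288])[0].max())
# tray edges
E=[(r,np.nonzero(sat[r,200:262]<60)[0],np.nonzero(sat[r,320:370]<60)[0]) for r in (3,80)]
for r,a,d in E: print(r,a.min()+200,d.max()+320,tl([(a.min()+199.5,r),(d.max()+320.5,r)],.012).tolist())
# top-cam estimate in tool
t=np.array([.5232,.2073,.11]);print('tip by top cam',((t-p)@Rm*1000).round(1))
z=cv2.resize(I[0:200,200:360].astype(np.uint8),(480,600),interpolation=cv2.INTER_CUBIC)
T=cv2.imread('pics/t3.png')[150:260,120:260];T=cv2.resize(T,(320,251),interpolation=cv2.INTER_CUBIC);S=cv2.imread('pics/s3.png')[170:280,200:340];S=cv2.resize(S,(320,251),interpolation=cv2.INTER_CUBIC)
v=cv2.copyMakeBorder(np.vstack([T,S]),0,98,0,0,cv2.BORDER_CONSTANT);cv2.imwrite('pics/z3.png',np.hstack([z,v]))
E
```

```text
mould L [[25.3, -22.7, -22.7], [13.5, -27.8, -22.7]] R [[25.2, 30.6, -22.7], [13.4, 30.2, -22.7]]
front rows [np.float64(185.5), np.float64(185.5), np.float64(185.5)] [[49.7, -11.2, -22.7], [49.7, 1.6, -22.7], [49.7, 14.3, -22.7]]
0 276 300 [[128.8, 5.7, 36.3]]
3 276 300 [[127.4, 5.7, 36.3]]
6 276 300 [[126.1, 5.7, 36.3]]
9 277 299 [[124.8, 5.7, 36.3]]
12 277 298 [[123.4, 5.5, 36.3]]
15 277 298 [[122.1, 5.5, 36.3]]
18 278 297 [[120.7, 5.5, 36.3]]
21 279 297 [[119.3, 5.7, 36.3]]
24 279 296 [[118.0, 5.5, 36.3]]
27 280 296 [[116.6, 5.8, 36.3]]
30 281 295 [[115.3, 5.8, 36.3]]
tip row 32
3 227 342 [[158.5, -39.0, 134.3], [158.6, 50.4, 134.3]]
80 229 339 [[102.0, -39.6, 134.3], [102.0, 50.5, 134.3]]
tip by top cam [111.9  -0.   36.3]
```

View pics/z3.png

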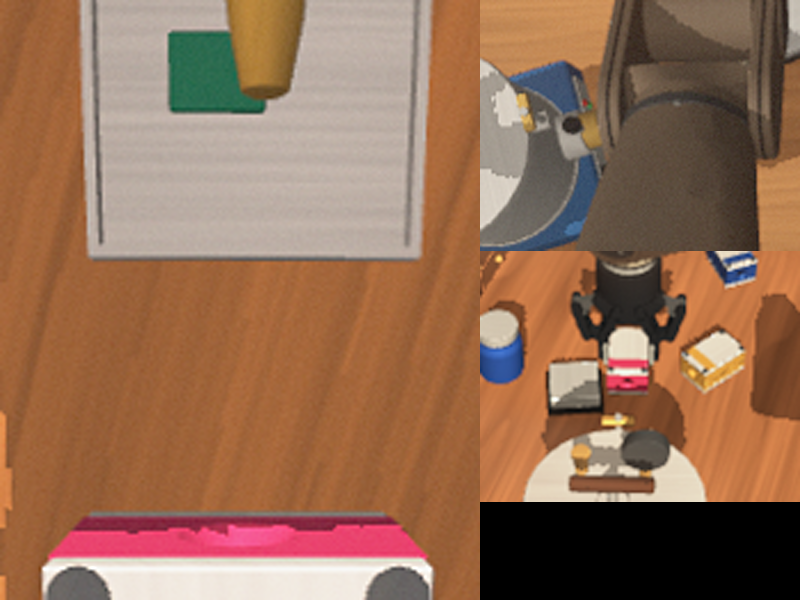

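The tray and nozzle axis are parallel to the tool within about 0.3°. The axis sits about 4 mm to the tool's +y of the mould's centre, and the gap to the tip is about 64 mm. I'll lower to nozzle height, shift sideways, close part of the gap and look again.

step_arm:
  motion:
    - {"offset": [0, 0.002, 0.003], "twist": 0}
    - {"offset": [0, 0.004, 0.012], "twist": 0}
    - {"offset": [0, 0.004, 0.024], "twist": 0}
    - {"offset": [0, 0.004, 0.034], "twist": 0}
    - {"offset": [0.003, 0.004, 0.039], "twist": 0}
    - {"offset": [0.011, 0.004, 0.039], "twist": 0}
    - {"offset": [0.021, 0.004, 0.039], "twist": 0}
    - {"offset": [0.03, 0.004, 0.039], "twist": 0}
    - {"offset": [0.035, 0.004, 0.039], "twist": 0}
    - {"offset": [0.035, 0.004, 0.039], "twist": 0}
    - {"offset": [0.035, 0.004, 0.039], "twist": 0}
    - {"offset": [0.035, 0.004, 0.039], "twist": 0}

```text
time: 8.35
eef_pos: [0.5485, 0.1355, 0.1075]
tcp_rot: [0.598, 0.801, 0.0, 0.0]
contact_force: [0.3, -0.3, -2.0]
opening: 0.552
finger_force: 83.5
```

```bash
python3 - <<'E'
from h import *
from scipy.spatial.transform import Rotation as R
import pickle
s=ctrl.get_state();c=ctrl.calibration('wrist');I=ctrl.read_camera('wrist');cv2.imwrite('pics/w4.png',I)
cs=ctrl.calibration('side');S=ctrl.read_camera('side');cv2.imwrite('pics/s4.png',S)
Rm=R.from_quat(s['tcp_rot']).as_matrix();p=s['eef_pos'];print(s['time'],p,s['tcp_rot'],s['contact_force'],s['opening'])
pickle.dump((c,s),open('w4.pkl','wb'))
tl=lambda px,z:((onplane(c,px,z)-p)@Rm*1000).round(1)
g=cv2.cvtColor(I,cv2.COLOR_BGR2HSV);b=(g[:,:,1]>110)&(g[:,:,0]<30)&(g[:,:,0]>8);b[:,:262]=0;b[:,320:]=0
for y in range(20,150,8):
    xs=np.nonzero(b[y])[0]
    if len(xs):print(y,xs.min(),xs.max(),tl([((xs.min()+xs.max())/2,y)],.110).tolist())
# mould corners px predicted if y=0-centred: compare
w=(g[:,:,1]<45)&(g[:,:,2]>150);zt=p[2]+.0227
for y in (190,195,200,205,210):
    xs=np.nonzero(w[y,195:365])[0]+195;print(y,xs.min(),xs.max(),tl([(xs.min()-.5,y),(xs.max()+.5,y)],zt)[:,1].tolist())
a=cv2.resize(I[0:200,190:370],(540,600),interpolation=cv2.INTER_CUBIC)
# side: predicted pixel of mouth and tip
mo=p+Rm@np.array([.051,0,-.0027]);print('side px mouth',proj(cs,mo));
d=cv2.resize(S[190:270,235:300],(260,320),interpolation=cv2.INTER_CUBIC);d=cv2.copyMakeBorder(d,0,280,0,0,cv2.BORDER_CONSTANT)
cv2.imwrite('pics/z4.png',np.hstack([a,d]))
E
```

```text
8.35 [0.54847181 0.13547421 0.10752311] [5.98045495e-01 8.01462125e-01 9.42222907e-05 1.96628261e-04] [ 0.33091105 -0.32831724 -2.02429717] 0.5524483467517811
36 262 302 [[103.8, 2.4, -2.5]]
44 262 311 [[100.9, 4.1, -2.5]]
52 262 309 [[98.1, 3.8, -2.5]]
60 264 298 [[95.2, 2.0, -2.5]]
68 265 296 [[92.2, 1.8, -2.5]]
76 266 296 [[89.3, 2.0, -2.5]]
84 268 294 [[86.3, 2.0, -2.5]]
92 269 292 [[83.3, 1.8, -2.5]]
100 271 290 [[80.2, 1.8, -2.5]]
140 262 319 [[64.4, 6.0, -2.5]]
148 262 319 [[61.1, 6.0, -2.5]]
190 215 343 [-22.4, 24.9]
195 215 343 [-22.5, 25.0]
200 237 321 [-14.5, 16.9]
205 216 342 [-22.4, 24.8]
210 342 342 [24.6, 24.9]
side px mouth [[262.5825168  246.96024475]]
```

View pics/z4.png

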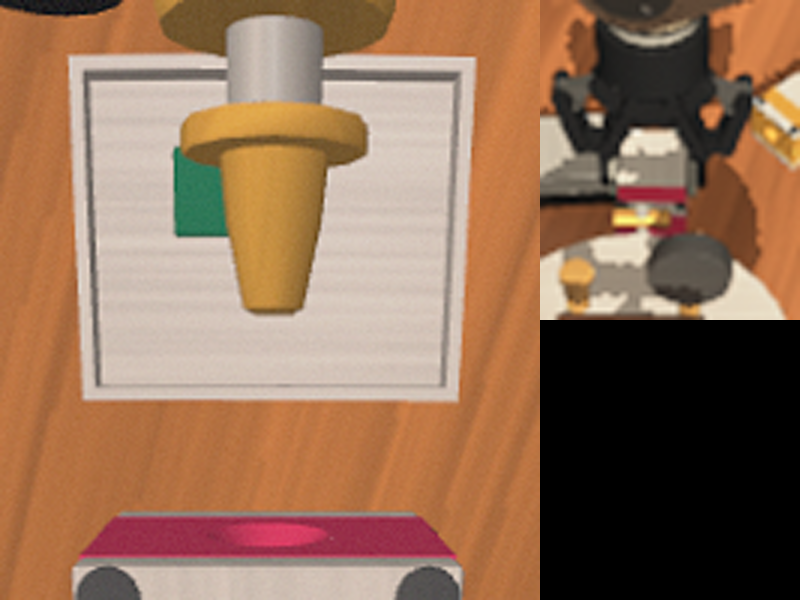

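The zoom shows the nozzle tip at about (281,104) and the sprue hole at about (282,178), aligned to within about 0.5 mm with a gap of about 29 mm. I'll advance to just short of the tip.

step_arm:
  motion:
    - {"offset": [0.003, 0.0005, 0], "twist": 0}
    - {"offset": [0.009, 0.0005, 0], "twist": 0}
    - {"offset": [0.015, 0.0005, 0], "twist": 0}
    - {"offset": [0.02, 0.0005, 0], "twist": 0}
    - {"offset": [0.023, 0.0005, 0], "twist": 0}
    - {"offset": [0.024, 0.0005, 0], "twist": 0}
    - {"offset": [0.024, 0.0005, 0], "twist": 0}
    - {"offset": [0.024, 0.0005, 0], "twist": 0}

```text
time: 9.25
eef_pos: [0.542, 0.1587, 0.1073]
tcp_rot: [0.598, 0.801, -0.0, 0.0]
contact_force: [-0.7, 0.5, -2.5]
opening: 0.55
finger_force: 83.5
```

```bash
python3 - <<'E'
from h import *
from scipy.spatial.transform import Rotation as R
s=ctrl.get_state();c=ctrl.calibration('wrist');I=ctrl.read_camera('wrist');cv2.imwrite('pics/w5.png',I)
Rm=R.from_quat(s['tcp_rot']).as_matrix();p=s['eef_pos'];print(s['time'],p,s['tcp_rot'],s['contact_force'],s['opening'])
q=lambda P:proj(c,p+Rm@(np.array(P)/1000)).round(1).tolist()
# expected pixels: mouth centre and hole rim top/bottom, plate front bottom edge
for P in ([49.7,0,-22.7],[49.7,0,-16.7],[49.7,0,-2.7],[49.7,0,-11.2],[49.7,0,5.8],[49.7,0,11.3]):print(P,q(P))
cv2.imwrite('pics/z5.png',cv2.resize(I[60:200,190:370],(771,600),interpolation=cv2.INTER_CUBIC))
E
```

```text
9.25 [0.54198565 0.15871865 0.10733559] [ 5.98002463e-01  8.01494262e-01 -2.81576359e-05  3.43640391e-05] [-0.7130069   0.52031614 -2.48990911] 0.5499527755454588
[49.7, 0, -22.7] [[275.7, 185.5]]
[49.7, 0, -16.7] [[275.8, 182.0]]
[49.7, 0, -2.7] [[276.1, 175.1]]
[49.7, 0, -11.2] [[275.9, 179.1]]
[49.7, 0, 5.8] [[276.3, 171.6]]
[49.7, 0, 11.3] [[276.4, 169.5]]
```

View pics/z5.png

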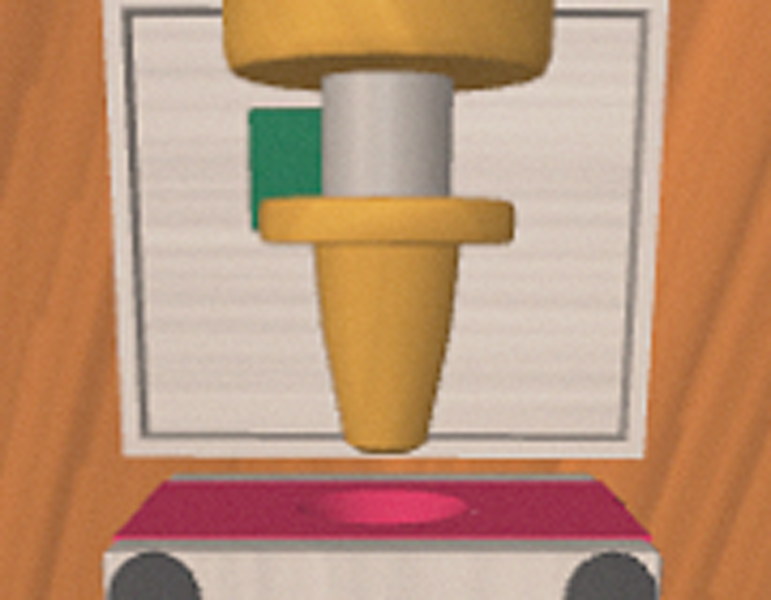

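The tip (386) and the hole (about 388) line up in the zoom, about 5 mm apart. I'll creep in while watching the force.

step_arm:
  motion:
    - {"offset": [0.0015, 0, 0], "twist": 0}
    - {"offset": [0.003, 0, 0], "twist": 0}
    - {"offset": [0.0045, 0, 0], "twist": 0}
    - {"offset": [0.006, 0, 0], "twist": 0}
    - {"offset": [0.0075, 0, 0], "twist": 0}
    - {"offset": [0.009, 0, 0], "twist": 0}
    - {"offset": [0.01, 0, 0], "twist": 0}
    - {"offset": [0.01, 0, 0], "twist": 0}
    - {"offset": [0.01, 0, 0], "twist": 0}

```text
time: 10.2
eef_pos: [0.5391, 0.1684, 0.1073]
tcp_rot: [0.598, 0.802, -0.0, 0.0]
contact_force: [-0.2, -0.8, -1.8]
opening: 0.553
finger_force: 83.5
```

step_arm:
  motion:
    - {"offset": [0.001, 0, 0], "twist": 0}
    - {"offset": [0.002, 0, 0], "twist": 0}
    - {"offset": [0.003, 0, 0], "twist": 0}
    - {"offset": [0.004, 0, 0], "twist": 0}
    - {"offset": [0.005, 0, 0], "twist": 0}
    - {"offset": [0.005, 0, 0], "twist": 0}
    - {"offset": [0.005, 0, 0], "twist": 0}

```text
time: 10.9
eef_pos: [0.538, 0.1724, 0.1074]
tcp_rot: [0.598, 0.802, -0.0, 0.001]
contact_force: [1.5, -5.1, -2.8]
opening: 0.548
finger_force: 83.5
```

step_arm:
  motion:
    - {"offset": [0.001, 0, 0], "twist": 0}
    - {"offset": [0.002, 0, 0], "twist": 0}
    - {"offset": [0.003, 0, 0], "twist": 0}
    - {"offset": [0.004, 0, 0], "twist": 0}
    - {"offset": [0.005, 0, 0], "twist": 0}
    - {"offset": [0.005, 0, 0], "twist": 0}
    - {"offset": [0.005, 0, 0], "twist": 0}

```text
time: 11.6
eef_pos: [0.5369, 0.1763, 0.1075]
tcp_rot: [0.598, 0.802, -0.001, 0.001]
contact_force: [1.4, -7.6, -2.2]
opening: 0.554
finger_force: 83.5
```

step_arm:
  motion:
    - {"offset": [0.001, 0, 0], "twist": 0}
    - {"offset": [0.002, 0, 0], "twist": 0}
    - {"offset": [0.003, 0, 0], "twist": 0}
    - {"offset": [0.003, 0, 0], "twist": 0}
    - {"offset": [0.003, 0, 0], "twist": 0}

```text
time: 12.1
eef_pos: [0.5362, 0.1786, 0.1076]
tcp_rot: [0.598, 0.802, -0.001, 0.002]
contact_force: [1.2, -9.9, -1.8]
opening: 0.547
finger_force: 83.5
```

step_arm:
  motion:
    - {"offset": [0.001, 0, 0], "twist": 0}
    - {"offset": [0.002, 0, 0], "twist": 0}
    - {"offset": [0.002, 0, 0], "twist": 0}
    - {"offset": [0.002, 0, 0], "twist": 0}

```text
time: 12.5
eef_pos: [0.5358, 0.1801, 0.1076]
tcp_rot: [0.597, 0.802, -0.002, 0.002]
contact_force: [2.2, -10.6, -2.3]
opening: 0.549
finger_force: 83.5
```

step_arm:
  motion:
    - {"offset": [0.0005, 0, 0], "twist": 0}
    - {"offset": [0.001, 0, 0], "twist": 0}
    - {"offset": [0.001, 0, 0], "twist": 0}
    - {"offset": [0.001, 0, 0], "twist": 0}

```text
time: 12.9
eef_pos: [0.5356, 0.1808, 0.1076]
tcp_rot: [0.597, 0.802, -0.002, 0.003]
contact_force: [3.1, -12.2, -1.4]
opening: 0.547
finger_force: 83.5
```

step_arm:
  motion:
    - {"offset": [0.0005, 0, 0], "twist": 0}
    - {"offset": [0.001, 0, 0], "twist": 0}
    - {"offset": [0.001, 0, 0], "twist": 0}
    - {"offset": [0.001, 0, 0], "twist": 0}

```text
time: 13.3
eef_pos: [0.5356, 0.1809, 0.1077]
tcp_rot: [0.597, 0.802, -0.003, 0.003]
contact_force: [2.9, -15.8, -1.5]
opening: 0.55
finger_force: 83.5
```

step_arm:
  motion:
    - {"offset": [0.0005, 0, 0], "twist": 0}
    - {"offset": [0.0005, 0, 0], "twist": 0}
    - {"offset": [0.0005, 0, 0], "twist": 0}

```text
time: 13.6
eef_pos: [0.5356, 0.1809, 0.1077]
tcp_rot: [0.597, 0.802, -0.003, 0.004]
contact_force: [2.5, -16.3, -1.4]
opening: 0.551
finger_force: 83.5
```

The TCP no longer advances while the force rises to about 16.5 N, so the nozzle is on its stop. I'll add a little more push and hold for over 4 s.

step_arm:
  motion:
    - {"offset": [0.0005, 0, 0], "twist": 0}
    - {"offset": [0.0005, 0, 0], "twist": 0}
    - {"offset": [0.0005, 0, 0], "twist": 0}
    - {"offset": [0.0005, 0, 0], "twist": 0}
    - {"offset": [0.0005, 0, 0], "twist": 0}
    - {"offset": [0.0005, 0, 0], "twist": 0}
    - {"offset": [0.0005, 0, 0], "twist": 0}
    - {"offset": [0.0005, 0, 0], "twist": 0}
    - {"offset": [0.0005, 0, 0], "twist": 0}
    - {"offset": [0.0005, 0, 0], "twist": 0}
    - {"offset": [0.0005, 0, 0], "twist": 0}
    - {"offset": [0.0005, 0, 0], "twist": 0}

```text
time: 14.8
eef_pos: [0.5357, 0.1809, 0.1078]
tcp_rot: [0.597, 0.802, -0.003, 0.004]
contact_force: [3.1, -16.9, -1.9]
opening: 0.553
finger_force: 83.5
```

```bash
python3 - <<'E'
from h import *
s=ctrl.get_state();I=ctrl.read_camera('wrist');print(s['eef_pos'],s['tcp_rot'],s['contact_force'],s['wrist_torque'])
cv2.imwrite('pics/z6.png',cv2.resize(I[60:360,170:390],(440,600),interpolation=cv2.INTER_CUBIC))
E
```

```text
[0.53565894 0.18094247 0.10778923] [ 0.59705739  0.80218223 -0.00308547  0.0040774 ] [  3.12007118 -16.85445184  -1.93205351] [-2.80224264 -0.53130059  0.05814342]
```

View pics/z6.png

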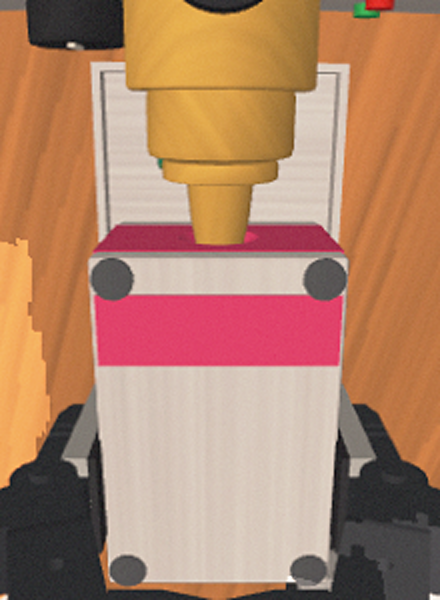

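The nozzle is in the hole, with its flange hard against the gland and the push steady at about 17 N. I'll hold it there.

step_arm:
  motion:
    - {"offset": [0, 0, 0], "twist": 0}
    - {"offset": [0, 0, 0], "twist": 0}
    - {"offset": [0, 0, 0], "twist": 0}
    - {"offset": [0, 0, 0], "twist": 0}
    - {"offset": [0, 0, 0], "twist": 0}
    - {"offset": [0, 0, 0], "twist": 0}
    - {"offset": [0, 0, 0], "twist": 0}
    - {"offset": [0, 0, 0], "twist": 0}
    - {"offset": [0, 0, 0], "twist": 0}
    - {"offset": [0, 0, 0], "twist": 0}
    - {"offset": [0, 0, 0], "twist": 0}
    - {"offset": [0, 0, 0], "twist": 0}

```text
time: 16.05
eef_pos: [0.5356, 0.1809, 0.1078]
tcp_rot: [0.597, 0.802, -0.003, 0.004]
contact_force: [4.2, -17.4, -1.2]
opening: 0.548
finger_force: 83.5
```

step_arm:
  motion:
    - {"offset": [0, 0, 0], "twist": 0}
    - {"offset": [0, 0, 0], "twist": 0}
    - {"offset": [0, 0, 0], "twist": 0}
    - {"offset": [0, 0, 0], "twist": 0}
    - {"offset": [0, 0, 0], "twist": 0}
    - {"offset": [0, 0, 0], "twist": 0}
    - {"offset": [0, 0, 0], "twist": 0}
    - {"offset": [0, 0, 0], "twist": 0}
    - {"offset": [0, 0, 0], "twist": 0}
    - {"offset": [0, 0, 0], "twist": 0}
    - {"offset": [0, 0, 0], "twist": 0}
    - {"offset": [0, 0, 0], "twist": 0}

```text
time: 17.25
eef_pos: [0.5357, 0.1809, 0.1078]
tcp_rot: [0.597, 0.802, -0.003, 0.004]
contact_force: [4.8, -17.0, -1.5]
opening: 0.55
finger_force: 83.5
```

step_arm:
  motion:
    - {"offset": [0, 0, 0], "twist": 0}
    - {"offset": [0, 0, 0], "twist": 0}
    - {"offset": [0, 0, 0], "twist": 0}
    - {"offset": [0, 0, 0], "twist": 0}
    - {"offset": [0, 0, 0], "twist": 0}
    - {"offset": [0, 0, 0], "twist": 0}
    - {"offset": [0, 0, 0], "twist": 0}
    - {"offset": [0, 0, 0], "twist": 0}
    - {"offset": [0, 0, 0], "twist": 0}
    - {"offset": [0, 0, 0], "twist": 0}
    - {"offset": [0, 0, 0], "twist": 0}
    - {"offset": [0, 0, 0], "twist": 0}

```text
time: 18.45
eef_pos: [0.5356, 0.1809, 0.1078]
tcp_rot: [0.597, 0.802, -0.003, 0.004]
contact_force: [4.0, -17.6, -2.9]
opening: 0.548
finger_force: 83.5
```

```bash
python3 -c "
from plant import ctrl
print(ctrl.get_state()['contact_force']);print(ctrl.sign_off())"
```

```text
[  3.99432277 -17.57824733  -2.94113486]
the job is handed in; nothing more can be done
None
```

The pink mould is in the grip and on the nozzle, which is pressed fully home at about 17–18 N; it was held there for over 4 s before I handed the job in, and no result came back.

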